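Nest the desk cups on the coaster and shut the tilt-out bin

TASK

Gather the three matching cups into one nested stack on the blue coaster: leave the white cup standing on the coaster at the bottom, and nest the teal cup from the deck and the coral cup from the half-open bin into it, in either order, each upright and fully home. Leave the emptied bin pushed fully shut. Don't tip any cup over, and leave the other things where they are.

Things in the scene. Friction and masses are not known exactly. Their poses are not given: they have to be found in the camera images.
- cup_white: white plastic tumbler, 66 mm tall, open top, ~70 g. Top 26 mm: straight collar 64 mm across (inside 59); below a flat step the body tapers from 53 mm to 38 mm at the foot. Origin: centre of foot underside; z along its axis to the mouth. Starts upright on the coaster; bottom of the stack.
- cup_white_rim (a point): middle of the white cup's mouth (66 mm above its foot). All three cups have one shape: nested, the step of the upper cup rests on the rim of the lower, so the upper cup's origin is 26 mm above the lower's and its 26 mm collar stays exposed.
- cup_teal: dark teal plastic tumbler, 66 mm tall, open top, ~70 g. Top 26 mm: straight collar 64 mm across (inside 59); below a flat step the body tapers from 53 mm to 38 mm at the foot. Origin: centre of foot underside; z along its axis to the mouth. Starts upright on the bare deck.
- cup_coral: coral orange plastic tumbler, 66 mm tall, open top, ~70 g. Top 26 mm: straight collar 64 mm across (inside 59); below a flat step the body tapers from 53 mm to 38 mm at the foot. Origin: centre of foot underside; z along its axis to the mouth. Starts in the bin on its sloping floor against its front panel, axis 0.61 rad (35 deg) from vertical, mouth towards the tower's front; 36 mm or more free on each side along tower y.
- coaster: round blue silicone coaster, 100 mm across, 5 mm thick, fixed to the deck. Origin: centre of its underside.
- tower: white two-tier bin tower, fixed, 190 mm wide (its y), 210 tall; front faces its -x, towards the robot. Origin: on the deck under the middle of the lower bin's hinge. The closed upper tier (front at x = +15 mm, its pull lip to x = 0, 113 to 210 mm up) overhangs the bin: no room straight down to the coral cup, but free along the cup's own axis.
- bin (a joint): grey lower tilt-out bin, hinged at its bottom front edge along tower y: 0 = at its open stop, front panel leaning 0.61 rad out (start); 0.61 = shut, panel upright. Stays where left (0.15 N m friction). Panel 174 mm wide, 95 tall, 4 thick; in its middle a lip 70 mm wide sticks out 14 mm in front, 87 to 93 mm from the hinge. Inside 164 wide, 81 deep.
- bin_hinge (a point): middle of the bin's hinge line, 14 mm above the deck, on the inner face of the front panel; axes turn with the bin: z up along the panel, x into the bin, y along the hinge.
- bin_lip (a point): middle of the top edge of the bin's front panel (inner face), 95 mm along the panel from the hinge; axes as bin_hinge.
- stapler: silver stapler, 135 x 36 x 56 mm, loose. Bystander: leave it where it is. Origin: centre of its underside.
- jar: frosted glass jar with cork lid, 80 mm across, 114 mm tall, loose. Bystander: leave it where it is. Origin: centre of its underside.
- notes: yellow block of note paper, 60 x 60 x 31 mm, loose. Bystander: leave it where it is. Origin: centre of its underside.
- tape: roll of brown tape lying flat, 72 mm across, 22 mm high, loose. Bystander: leave it where it is. Origin: centre of its underside.
- roller: lint roller lying along its x, 205 mm long (teal handle 22 mm across from x = -125 to -20 mm, paper roll 44 mm across from x = -20 to +80 mm), loose. Bystander: leave it where it is. Origin: on the deck under its axis.
- tin: dark shoe-polish tin, 80 mm across, 27 mm high, loose. Bystander: leave it where it is. Origin: centre of its underside.
- fan: small white desk fan, fixed, base 110 mm across, head 150 mm across and 225 mm high at its top. Bystander. Origin: centre of its underside.
Things that resemble listed ones, but are neither listed nor needed, are in the scene too. Leave any purple look-alike of the cup_coral alone. What is shaped like the cup_teal but purple or yellow is not meant.

How it is judged:
By the outcome, as a careful person would: the job done as asked, in the order asked, and still so for the second after the job is handed in, with the robot touching nothing.
It also fails if it takes over 67 s, if anything falls off the work surface, if the arm or the gripper's body presses on something with over 40 N, if the wrist force passes 120 N, or if a joint passes its speed limit or range.

ROBOT

A 6-joint arm with a two-finger parallel gripper is mounted at the origin on the work surface. World frame = base frame: x ahead of the robot, y to its left, z up, the work surface at z = 0. Lengths are in mm, angles in rad, forces in N, time in s.
With the tool pointing down it reaches from about 325 to 875 mm from the base axis. Payload 4.4 kg.
Tool frame: the origin (TCP) lies between the finger pads; the fingertips stand 17 mm ahead of it and the grasp point (between the pads) lies 2 mm behind it; y points along the fingers, x is the direction in which the jaws open and shut, and the axes are right-handed (so a half turn about y gives the same grasp; the last joint's range is limited). The gripper opens to 85 mm and grips with 20 to 120 N. Pads are 22 mm wide; open, the fingers measure 114 mm over their backs; the gripper's body (76 mm by 85 mm) begins 54 mm behind the grasp point. The pads swing forward as they close: fully open they stand 13 mm farther back than shut.
Start: joints at [-1.339, 0.207, 1.542, -0, 1.393, -0.15], TCP at [214.762, -533.39, 248.282] pointing down, gripper open.
Joint ranges: [-2.73, 2.73], [-0.86, 2.22], [0.23, 2.46], [-1.11, 4.25], [0.08, 2.63], [-2.82, 2.82]. Speed limits (rad/s): [2.79, 2.79, 3.14, 3.14, 3.14, 3.14].

INTERFACE

Orientations are given as a unit quaternion [w, x, y, z].
In Python, from station import env gives the robot as it stands.
- The arm moves only by the tool apply_moves, never from a script. Its argument "motion" is text: rows parted by semicolons, each of 6 numbers parted by spaces: the shift along the tool's x, y, z in m, then the turn, a rotation vector about the tool's x, y, z in rad. In form: dx dy dz wx wy wz; .... A call has 1 to 5 rows; each row is the pose to reach, as a shift and turn from the pose commanded when the call began, along the tool's axes at that moment; what a row does not reach only later rows make up. A row lasts 1/10 s, in which the tool goes at most 50 mm and 8.59 degrees, less where a joint would pass 70% of its speed; a pose out of reach is approached as far as the arm can. A call with a gripper value outside its range is refused whole. "fingers" is the gripper command: -1 is shut, 1 is fully open, values between are in proportion, set as the call begins (left out, the last holds). The fingers move at their own pace and stop on an object; "grip_force" is the grip in N (left out, the last holds). Time passes only in rows, so rows that repeat a pose let the fingers close. It gives the time, the measured TCP pose, the force and the opening at its end, in the units of the state.
- env.get_obs(): the state, without advancing time (a new reading comes with each control period).
- env.capture(name): name is "scene" or "top" or "wrist"; returns the picture (420x560x3 uint8, red, green, blue); there is no depth.
- env.camera_params(name): a dict with "mtx" (3x3 intrinsics, pixels), "cam_to_world" (4x4, takes a point from camera to world coordinates). Camera axes: x right, y down, z forward; pixel columns grow to the right and rows downward; lengths in mm; the calibration is good to about 2 mm. A picture is of the moment at which its call begins: read the wrist's pose just before it. camera_params takes no time and is no camera call; for the wrist camera it gives the pose at the moment of the call.
- env.sign_off(): hands the job in, once; it reports no verdict.
Trained networks look in the newest picture that a camera, given by its name, has taken for a name from the list of things; names that differ only in an ending like _2 or _b are one class to them, and where a whole thing is asked for, a point or a joint stands for the part that bears it (a point fixed in the world has none). Each returns a list of dicts, best first, with "p" (0 to 1); they miss things now and then, are a little off and sometimes report something else, mostly with a low value. They report only what shows in the picture. A call takes as long as a camera call. They do not tell look-alikes from the thing itself.
- env.search_frame(camera, target): "xyz" ([x, y, z] in mm, in world coordinates, good to about 4 mm: the middle of the surface that is visible of it).
- env.cut_out(camera, target): "region" (420x560 bool, what is visible of it).
The state is a dict: "time": time; "joint_positions": joint angles; "dq": joint speeds; "tau": joint torques, N m; "tool_pos": TCP position; "eef_rot": TCP orientation; "force": force on the tool from outside, world axes, zero at the start; "wrist_torque": the same for the moment, N m; "gripper_width": finger opening in mm.
Only numpy, scipy, OpenCV 4.12 (cv2) and the standard library are available. Lean on these libraries where they do the work, as an engineer would, in place of code of your own. Each camera call takes 0.05 s, during which the arm holds its last target. There are 200 camera calls.

## Working session

There is one attempt and no reset: what is moved stays moved. The work goes in short steps, Python scripts to look and compute and a tool call to move; the robot and the scene stay as the last step left them, time stands still between calls to the robot, and variables do not carry over. Pictures are saved under pics/ and viewed, about 8 in all and at most 12, crops included, and the job is handed in when it is done.

Besides the shell and the picture viewer there is one more tool, called after "Emit:" as name(argument=value, ...), one argument or row to a line, values as JSON. apply_moves: Moves the arm, as the interface text tells. Its arguments: {"type":"object","properties":{"motion":{"type":"string"},"fingers":{"type":"number"},"grip_force":{"type":"number"}},"required":["motion"]}

```bash
mkdir -p pics; ls; cat > h.py <<'E'
import numpy as np, cv2
from scipy.spatial.transform import Rotation as R
from station import env
def save(cam,name,crop=None,scale=1):
    im=env.capture(cam)
    if crop: im=im[crop[1]:crop[3],crop[0]:crop[2]]
    im=cv2.resize(im,None,fx=scale,fy=scale,interpolation=cv2.INTER_CUBIC)
    cv2.imwrite(f'pics/{name}.png',im[:,:,::-1])
def proj(cam,P,cp=None):
    cp=cp or env.camera_params(cam); T=np.linalg.inv(np.array(cp['cam_to_world']))
    q=(T[:3,:3]@np.atleast_2d(P).T+T[:3,3:]).T@np.array(cp['mtx']).T
    return q[:,:2]/q[:,2:]
def ray(cam,uv,z,cp=None):
    "intersect pixel ray with plane z"
    cp=cp or env.camera_params(cam); T=np.array(cp['cam_to_world'])
    d=T[:3,:3]@np.linalg.solve(np.array(cp['mtx']),[uv[0],uv[1],1]); o=T[:3,3]
    return o+d*(z-o[2])/d[2]
def pose():
    o=env.get_obs(); q=o['eef_rot']; return np.array(o['tool_pos']),R.from_quat([q[1],q[2],q[3],q[0]]),o
def delta(p,r):
    p0,r0,_=pose(); return r0.inv().apply(np.array(p)-p0)/1000,(r0.inv()*r).as_rotvec()
E
python3 - <<'E'
from h import *
np.set_printoptions(precision=1,suppress=True)
a=[]
for c in('scene','top'):
    im=env.capture(c); cv2.imwrite(f'pics/{c}0.png',im[:,:,::-1])
    for t in ['cup_white','cup_teal','cup_coral','coaster','tower','bin','bin_lip','bin_hinge','stapler','jar','notes','tape','roller','tin','fan']:
        for d in env.search_frame(c,t)[:3]:
            print(c,t,round(d['p'],2),np.array(d['xyz']),proj(c,d['xyz'])[0])
E
```

```text
pics
scene cup_white 0.62 [493.6 197.1  55.8] [269.9 278.6]
scene cup_teal 0.94 [ 346.3 -253.3   49. ] [346.7 179.7]
scene cup_teal 0.73 [ 492.  -304.4   49.4] [302.9 164.9]
scene cup_teal 0.6 [ 456.9 -195.3   45.5] [308.5 187.7]
scene cup_coral 0.97 [361.2 118.9  15. ] [326.1 274.3]
scene cup_coral 0.91 [654.9   8.7  74.8] [227.  215.6]
scene cup_coral 0.77 [ 314.6 -174.3   24. ] [354.  203.1]
scene coaster 0.82 [497.9 215.6   0.1] [267.1 298.6]
scene coaster 0.38 [442.2 450.6  24.6] [269.  379.3]
scene bin 0.87 [629.3  23.4  70.8] [234.6 221.3]
scene bin_lip 0.55 [626.1  15.1  70.3] [236.5 219.7]
scene bin_lip 0.51 [496.7 188.2  51.6] [269.4 277. ]
scene bin_hinge 0.73 [629.9  14.   73.9] [235.2 218.2]
scene stapler 0.95 [404.2  12.2  33.1] [315.8 239.2]
scene notes 0.89 [642.5 283.4  33.3] [202.5 302.4]
scene notes 0.36 [630.3  23.1  69.2] [234.3 221.7]
scene tape 0.71 [ 692.4 -236.5   13.8] [237.6 179.2]
scene roller 0.65 [ 432.8 -425.1   32.9] [325.7 150.4]
scene tin 0.64 [442.3 450.2  24.6] [269.  379.2]
scene fan 0.9 [620.5 444.  116.4] [185.1 337.8]
top cup_white 0.72 [496.7 
[... 596 characters left out ...]
182.1]
top bin_hinge 0.72 [635.   11.3  50.8] [274.7 181.8]
top stapler 0.72 [409.5   1.5  46.7] [277.6 251.5]
top stapler 0.29 [ 617.5 -379.4  116.2] [401. 183.]
top jar 0.7 [ 618.4 -379.1  116.6] [400.9 182.7]
top jar 0.68 [ 435.6 -432.2   35.2] [413.  243.8]
top notes 0.73 [691.3  10.8 212.6] [274.2 151.5]
top notes 0.57 [651.2 276.2  29.2] [194.7 178.3]
top notes 0.38 [493.9 210.7  44.3] [212.7 225.2]
top tape 0.47 [ 693.  -244.8   25.9] [352.2 166.1]
top roller 0.76 [ 433.7 -430.6   33.8] [412.4 244.5]
top roller 0.54 [498.6 210.1  45.5] [212.9 223.7]
top tin 0.83 [442.2 441.8  27.1] [142.2 241.5]
top tin 0.7 [635.3  13.6  45.6] [274. 182.]
top fan 0.56 [616.7 421.6 150.7] [139.1 181. ]
```

```bash
python3 - <<'E'
import cv2,numpy as np
a=cv2.imread('pics/scene0.png')[120:400,130:430];b=cv2.imread('pics/top0.png')[130:300,120:430]
cv2.imwrite('pics/s1.png',cv2.resize(a,None,fx=2.1,fy=2.1,interpolation=2))
cv2.imwrite('pics/t1.png',cv2.resize(b,None,fx=2.5,fy=2.5,interpolation=2))
E
```

```text
(no output)
```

View pics/s1.png

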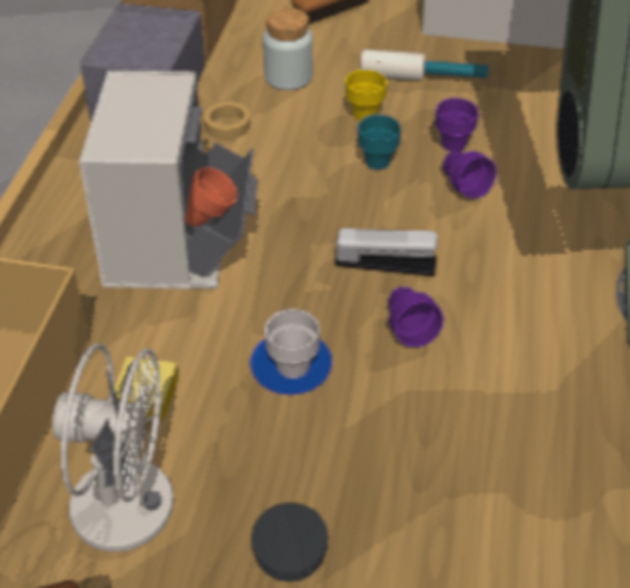

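View pics/t1.png

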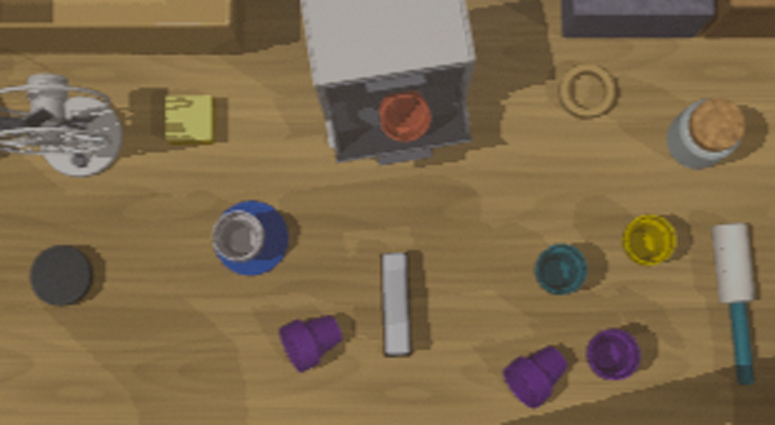

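Candidates for teal: the teal cup at scene px (308,188). Its look-alikes are yellow (303,165), upright purple (347,180) and fallen purple (354,203) and (326,274). Coral is the orange one in the bin at (227,215), and white on the coaster at (270,279). Next I'll work out the tower pose and the first move.

```bash
python3 - <<'E'
from h import *
np.set_printoptions(precision=3,suppress=True)
p,r,o=pose(); print(p,r.as_matrix(),o['gripper_width'],o['force'])
f=lambda u,v:(120+u/2.5,130+v/2.5)
L=ray('top',f(315,83),210);Rr=ray('top',f(474,61),210);print(L,Rr,np.linalg.norm(L-Rr),np.degrees(np.arctan2(-(L-Rr)[0],(L-Rr)[1])))
L=ray('top',f(337,160),89.5);Rr=ray('top',f(470,138),89.5);print('panel',L,Rr,np.linalg.norm(L-Rr),np.degrees(np.arctan2(-(L-Rr)[0],(L-Rr)[1])))
env.capture('top')
for n in('cup_teal','cup_white','cup_coral'):
    for d in env.cut_out('top',n)[:3]:
        m=d['region'].astype(np.uint8); ys,xs=np.nonzero(m); print(n,round(d['p'],2),xs.min(),xs.max(),ys.min(),ys.max())
im=cv2.imread('pics/top0.png')
hsv=cv2.cvtColor(im,cv2.COLOR_BGR2HSV)
# rim centre of teal: mouth px
for n,uv in(('teal',f(562,266)),('white',f(238,236))): print(n,ray('top',uv,66 if n=='teal' else 71))
print('coaster',ray('top',f(251,237),5))
T=np.array(env.camera_params('wrist')['cam_to_world']);print(r.as_matrix().T@(T[:3,3]-p), r.as_matrix().T@T[:3,:3],env.camera_params('wrist')['mtx'])
d,w=delta([455,-207,210],r);print(d,w)
E
```

```text
[ 214.783 -533.392  248.276] [[ 0.374 -0.     0.928]
 [-0.928  0.     0.374]
 [-0.    -1.     0.   ]] 85.7006028781605 [-0.487  0.087  0.137]
[657.062  92.658 210.   ] [683.179 -92.305 210.   ] 186.79840425534866 8.037015389236371
panel [587.797  73.227  89.5  ] [616.005 -94.34   89.5  ] 169.92450935029257 9.55528791457036
cup_teal 0.69 335 353 228 246
cup_teal 0.52 368 389 216 235
cup_teal 0.15 206 224 214 233
cup_coral 0.9 322 344 270 291
cup_coral 0.85 271 291 166 186
cup_coral 0.73 231 255 257 278
teal [ 456.498 -210.265   66.   ]
white [493.44  198.795  71.   ]
coaster [499.466 191.131   5.   ]
[  -0.171 -126.356   68.336] [[ 1.    -0.001 -0.001]
 [ 0.    -0.265  0.964]
 [-0.001 -0.964 -0.265]] [[356.108   0.    277.044]
 [  0.    356.108 204.763]
 [  0.      0.      1.   ]]
[-0.213  0.038  0.345] [ 0. -0. -0.]
```

Emit:
apply_moves(
  motion="-0.0255 0.005 0.042 0 0.05 0; -0.051 0.01 0.084 0 0.1 0; -0.077 0.015 0.126 0 0.15 0; -0.103 0.02 0.167 0 0.2 0; -0.128 0.025 0.208 0 0.23 0",
  fingers=1,
)

```text
time: 2.3
tool_pos: [360.7, -335.4, 223.3]
eef_rot: [0.536, -0.536, 0.461, -0.461]
force: [1.0, 0.4, 0.2]
gripper_width: 85.1
```

```bash
python3 - <<'E'
from h import *
np.set_printoptions(precision=3,suppress=True)
p,r,o=pose(); print(o['time'],p,r.as_matrix(),o['force'])
d,w=delta([456,-209,180],r);print(d,w)
E
```

```text
2.3 [ 360.714 -335.362  223.332] [[ 0.15   0.001  0.989]
 [-0.989 -0.     0.15 ]
 [ 0.001 -1.     0.   ]] [1.016 0.384 0.208]
[-0.111  0.043  0.113] [0. 0. 0.]
```

Emit:
apply_moves(
  motion="-0.033 0.012 0.033 0 0 0; -0.066 0.026 0.067 0 0 0; -0.1 0.038 0.1 0 0 0; -0.111 0.043 0.113 0 0 0; -0.111 0.043 0.113 0 0 0",
)

```text
time: 2.8
tool_pos: [455.3, -207.5, 179.3]
eef_rot: [0.538, -0.538, 0.46, -0.458]
force: [0.4, -1.0, 0.3]
gripper_width: 85.5
```

```bash
python3 - <<'E'
from h import *
np.set_printoptions(precision=3,suppress=True)
p,r,o=pose(); print(o['time'],p)
save('wrist','w1')
for d in env.search_frame('wrist','cup_teal'): print(d['p'],np.array(d['xyz']),proj('wrist',d['xyz']))
E
```

```text
2.8 [ 455.298 -207.475  179.309]
0.86 [ 340.5 -273.2   41.5] [[329.923 336.838]]
0.84 [ 445.7 -207.    40.2] [[272.034 209.001]]
0.81 [ 488.4 -330.5   43.9] [[442.976 180.471]]
```

View pics/w1.png

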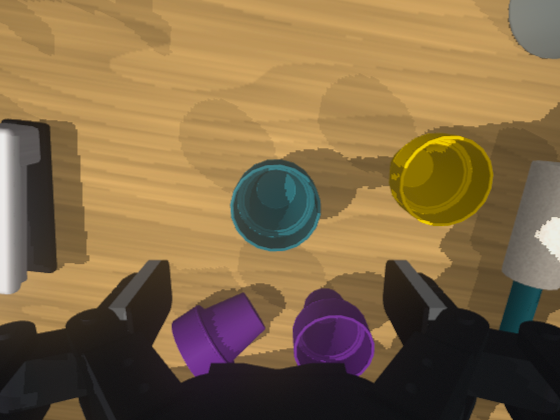

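Wrist view: teal rim circle centred about (275,204), yellow at (442,180), two purples at (218,333) and (335,340). Teal is the right one.

```bash
python3 - <<'E'
from h import *
np.set_printoptions(precision=3,suppress=True)
im=cv2.imread('pics/w1.png');hsv=cv2.cvtColor(im,cv2.COLOR_BGR2HSV)
m=cv2.inRange(hsv,(85,70,30),(105,255,255));m[:,:200]=0;m[:,350:]=0;m[270:]=0
m=cv2.morphologyEx(m,cv2.MORPH_OPEN,np.ones((3,3)))
c=max(cv2.findContours(m,0,2)[0],key=cv2.contourArea);c=cv2.convexHull(c);e=cv2.fitEllipse(c);print(e)
C=ray('wrist',e[0],66);print(C,'diam',np.linalg.norm(ray('wrist',(e[0][0]-e[1][0]/2,e[0][1]),66)-ray('wrist',(e[0][0]+e[1][0]/2,e[0][1]),66)))
p,r,o=pose();print(p,delta([C[0],C[1],60],r))
E
```

```text
((277.0671691894531, 205.05430603027344), (81.21339416503906, 90.64507293701172), 120.8403091430664)
[ 456.491 -209.305   66.   ] diam 56.950683327931664
[ 454.726 -210.118  180.386] (array([-0.001,  0.12 ,  0.002]), array([0., 0., 0.]))
```

Emit:
apply_moves(
  motion="-0.001 0.04 0.002 0 0 0; -0.001 0.08 0.002 0 0 0; -0.001 0.115 0.002 0 0 0; -0.001 0.126 0.002 0 0 0; -0.001 0.126 0.002 0 0 0",
)

```text
time: 3.4
tool_pos: [455.0, -209.1, 53.1]
eef_rot: [-0.536, 0.536, -0.462, 0.46]
force: [0.2, 0.2, 0.4]
gripper_width: 85.0
```

Emit:
apply_moves(
  motion="0 0 0 0 0 0; 0 0 0 0 0 0; 0 0 0 0 0 0; 0 0 0 0 0 0; 0 0 0 0 0 0",
  fingers=-1,
  grip_force=25,
)

```text
time: 3.9
tool_pos: [458.3, -210.1, 56.7]
eef_rot: [0.537, -0.537, 0.458, -0.462]
force: [-1.0, 0.4, 6.1]
gripper_width: 62.2
```

```bash
python3 - <<'E'
from h import *
np.set_printoptions(precision=3,suppress=True)
p,r,o=pose(); print(o['time'],p,o['gripper_width'],o['force'])
d,w=delta([494,199,180],r);print(d,w)
E
```

```text
3.9 [ 458.32  -210.105   56.734] 62.24343130134065 [-1.014  0.364  6.147]
[-0.398 -0.124  0.098] [0. 0. 0.]
```

Emit:
apply_moves(
  motion="0 -0.03 0 0 0 0; 0 -0.07 0 0 0 0; 0 -0.11 0 0 0 0; -0.03 -0.124 0.01 0 0 0; -0.07 -0.124 0.02 0 0 0",
)

```text
time: 4.4
tool_pos: [468.8, -138.4, 183.1]
eef_rot: [0.537, -0.535, 0.458, -0.465]
force: [-0.0, 0.6, -1.5]
gripper_width: 62.7
```

Emit:
apply_moves(
  motion="-0.045 0 0.012 0 0 0; -0.092 0 0.023 0 0 0; -0.14 0 0.034 0 0 0; -0.187 0 0.045 0 0 0; -0.235 0 0.056 0 0 0",
)

```text
time: 4.9
tool_pos: [485.3, 106.2, 179.2]
eef_rot: [0.537, -0.536, 0.46, -0.461]
force: [0.9, -0.5, -0.9]
gripper_width: 62.8
```

```bash
python3 - <<'E'
from h import *
np.set_printoptions(precision=3,suppress=True)
p,r,o=pose(); print(o['time'],p,o['gripper_width'],o['force'],o['joint_positions'])
d,w=delta([494,199,185],r);print(d,w)
E
```

```text
4.9 [485.282 106.191 179.167] 62.77500243498689 [ 0.896 -0.534 -0.903] [ 0.041  0.11   1.804 -0.     1.225  1.459]
[-0.09  -0.006  0.023] [0. 0. 0.]
```

```bash
python3 - <<'E'
from h import *
np.set_printoptions(precision=2,suppress=True)
save('wrist','w2')
cp=env.camera_params('wrist')
for d in env.cut_out('wrist','cup_white'):
    m=d['region'].astype(np.uint8); c=max(cv2.findContours(m,0,2)[0],key=cv2.contourArea); e=cv2.fitEllipse(cv2.convexHull(c)); print(d['p'],e,ray('wrist',e[0],71,cp))
for d in env.search_frame('wrist','cup_white_rim'): print(d['p'],np.array(d['xyz']))
E
```

```text
0.71 ((138.76449584960938, 170.80490112304688), (95.85765075683594, 104.7508316040039), 92.98236846923828) [497.54 210.58  71.  ]
0.61 [492.3 216.6  44.9]
0.47 [468.7 105.9 165. ]
```

View pics/w2.png

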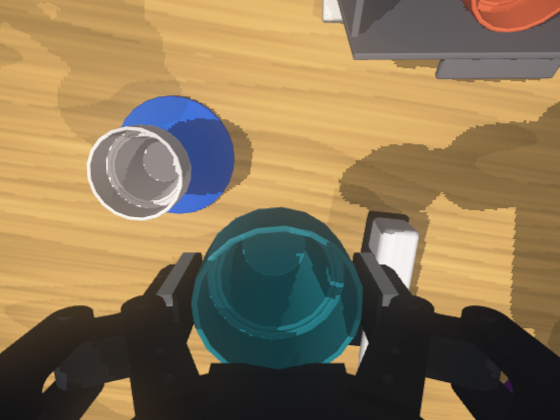

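```bash
cat >> h.py <<'E'
from scipy.optimize import minimize
def circ(c,ax,rad,n=48):
    ax=np.array(ax)/np.linalg.norm(ax);u=np.cross(ax,[0.3,1,0.2]);u/=np.linalg.norm(u);v=np.cross(ax,u);t=np.linspace(0,2*np.pi,n)
    return np.array(c)+rad*(np.outer(np.cos(t),u)+np.outer(np.sin(t),v))
def cupmask(cam,cp,foot,ax=(0,0,1)):
    foot=np.array(foot);ax=np.array(ax)/np.linalg.norm(ax);S=4
    m=np.zeros((420*S,560*S),np.uint8)
    for A,B in(((0,19),(40,26.5)),((40,32),(66,32))):
        P=np.vstack([circ(foot+ax*h,ax,rr) for h,rr in(A,B)])
        cv2.fillConvexPoly(m,cv2.convexHull((proj(cam,P,cp)*S+S/2).astype(np.int32)),1)
    return cv2.resize(m.astype(np.float32),(560,420),interpolation=cv2.INTER_AREA)
def fitcup(cam,cp,mask,foot,ax=(0,0,1),free=(0,1)):
    free=list(free);f0=np.array(foot,float)
    def cost(d):
        f=f0.copy();f[free]+=d;q=cupmask(cam,cp,f,ax);return np.abs(q-mask).sum()
    s=minimize(cost,np.zeros(len(free)),method='Nelder-Mead',options=dict(initial_simplex=np.vstack([np.zeros(len(free)),6*np.eye(len(free))]),xatol=.1,fatol=.5))
    f0[free]+=s.x; return f0,s.fun/mask.sum()
E
python3 - <<'E'
from h import *
np.set_printoptions(precision=2,suppress=True)
cp=env.camera_params('wrist');im=cv2.imread('pics/w2.png')
b=im.astype(int);m=((b.max(2)-b.min(2)<60)&(b.sum(2)>230)).astype(np.uint8)
m[:110]=0;m[230:]=0;m[:,:75]=0;m[:,205:]=0;m=cv2.morphologyEx(m,2,np.ones((3,3)))
n,l,s,_=cv2.connectedComponentsWithStats(m);k=1+s[1:,4].argmax();print(s[k])
c=max(cv2.findContours((l==k).astype(np.uint8),0,1)[0],key=cv2.contourArea);mm=np.zeros((420,560),np.uint8);cv2.drawContours(mm,[c],-1,1,-1)
print(fitcup('wrist',cp,mm,[494,199,5]))
for d in env.cut_out('wrist','cup_white')[:1]: print(fitcup('wrist',cp,d['region'].astype(float),[494,199,5]))
for P in ([494,199,71],[494,199,5]): print(proj('wrist',P,cp))
# held teal: rim ring from image for tool-frame offset
p,r,_=pose();print(p)
b2=cv2.inRange(cv2.cvtColor(im,cv2.COLOR_BGR2HSV),(85,70,30),(105,255,255));b2=cv2.morphologyEx(b2,2,np.ones((3,3)));ys,xs=np.nonzero(b2[200:,190:370]);print(xs.min()+190,xs.max()+190,ys.min()+200)
E
```

```text
[  87  125  105   96 7859]
(array([494.48, 205.56,   5.  ]), np.float64(0.01963513169614455))
(array([494.71, 205.41,   5.  ]), np.float64(0.02020234156273861))
[[144.36 176.91]]
[[172.42 162.23]]
[485.06 105.5  178.72]
191 362 219
```

```bash
python3 - <<'E'
from h import *
np.set_printoptions(precision=2,suppress=True)
cp=env.camera_params('wrist');im=cv2.imread('pics/w2.png');p,r,_=pose()
m=cv2.inRange(cv2.cvtColor(im,cv2.COLOR_BGR2HSV),(80,60,25),(105,255,255))
win=np.zeros((420,560),bool);win[195:345,180:375]=1
m=((cv2.morphologyEx(m,3,np.ones((7,7)))>0)&win).astype(np.uint8)
c=max(cv2.findContours(m,0,1)[0],key=cv2.contourArea);mm=np.zeros_like(m);cv2.drawContours(mm,[c],-1,1,-1)
f0=np.array([485.,106,120])
cost=lambda d:(np.abs(cupmask('wrist',cp,f0+d)-mm)*win).sum()
s=minimize(cost,[0,0,0],method='Nelder-Mead',options=dict(initial_simplex=np.vstack([np.zeros(3),6*np.eye(3)]),xatol=.1,fatol=.5))
f=f0+s.x;print(f,s.fun/mm.sum(),p,'offset in tool',r.inv().apply(f-p))
E
```

```text
[480.47 105.48 121.35] 0.05615844099681064 [485.06 105.5  178.72] offset in tool [-0.74 57.36 -4.59]
```

Emit:
apply_moves(
  motion="-0.04 0 0.012 0 0 0; -0.08 0.005 0.024 0 0 0; -0.097 0.015 0.0285 0 0 0; -0.097 0.026 0.0285 0 0 0; -0.097 0.026 0.0285 0 0 0",
)

```text
time: 5.6
tool_pos: [497.3, 202.6, 150.3]
eef_rot: [-0.535, 0.538, -0.461, 0.46]
force: [-0.4, -0.7, -1.0]
gripper_width: 62.4
```

```bash
python3 - <<'E'
from h import *
np.set_printoptions(precision=2,suppress=True)
p,r,o=pose();print(o['time'],p,o['force'])
save('wrist','w3')
for c in('scene','top'):
  im=env.capture(c);cv2.imwrite(f'pics/{c}3.png',im[:,:,::-1])
a=cv2.imread('pics/scene3.png');u=proj('scene',[494,205,90])[0].astype(int)
a=cv2.resize(a[u[1]-60:u[1]+60,u[0]-60:u[0]+60],None,fx=4,fy=4,interpolation=2)
w=cv2.resize(cv2.imread('pics/w3.png')[100:,:],(600,480)) if 0 else cv2.imread('pics/w3.png')
b=np.zeros((480,800,3),np.uint8);b[:,:400]=a[:, 40:440];b[:300,400:]=cv2.resize(w,(400,300));cv2.imwrite('pics/c3.png',b)
E
```

```text
5.6 [497.26 202.63 150.29] [-0.43 -0.74 -1.  ]
```

View pics/c3.png

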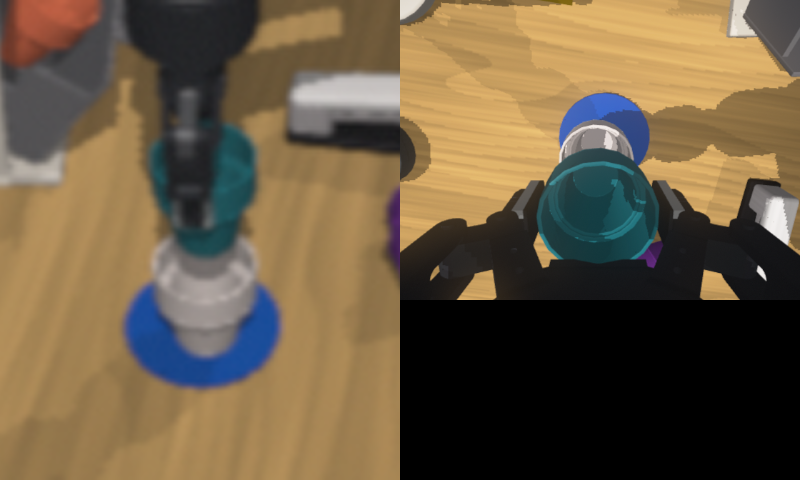

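Scene view: teal hangs on-axis above the white cup (axes at px 205 and 207 in the crop). Descending.

Emit:
apply_moves(
  motion="0 0.02 0 0 0 0; 0 0.035 0 0 0 0; 0 0.045 0 0 0 0; 0 0.053 0 0 0 0; 0 0.056 0 0 0 0",
)

```text
time: 6.25
tool_pos: [498.5, 203.9, 95.8]
eef_rot: [-0.536, 0.537, -0.461, 0.46]
force: [0.0, -0.2, -1.7]
gripper_width: 62.4
```

Emit:
apply_moves(
  motion="0 0.001 0 0 0 0; 0 0.002 0 0 0 0; 0 0.003 0 0 0 0; 0 0.003 0 0 0 0",
)

```text
time: 6.65
tool_pos: [498.8, 204.6, 93.6]
eef_rot: [0.537, -0.537, 0.46, -0.46]
force: [-0.1, 0.1, -1.0]
gripper_width: 62.7
```

Emit:
apply_moves(
  motion="0 0.001 0 0 0 0; 0 0.002 0 0 0 0; 0 0.003 0 0 0 0; 0 0.004 0 0 0 0",
)

```text
time: 7.05
tool_pos: [498.6, 204.5, 89.2]
eef_rot: [-0.537, 0.537, -0.46, 0.46]
force: [-0.1, 0.1, -1.4]
gripper_width: 62.2
```

Emit:
apply_moves(
  motion="0 0.001 0 0 0 0; 0 0.002 0 0 0 0; 0 0.003 0 0 0 0; 0 0.003 0 0 0 0",
)

```text
time: 7.45
tool_pos: [500.1, 204.0, 88.0]
eef_rot: [0.537, -0.536, 0.459, -0.461]
force: [-0.1, -2.3, 6.8]
gripper_width: 62.7
```

Emit:
apply_moves(
  motion="0 0 0 0 0 0; 0 0 0 0 0 0; 0 0 0 0 0 0; 0 0 0 0 0 0",
  fingers=1,
)

```text
time: 7.85
tool_pos: [498.3, 204.5, 85.9]
eef_rot: [-0.537, 0.537, -0.461, 0.46]
force: [1.1, -0.2, 0.2]
gripper_width: 85.9
```

Emit:
apply_moves(
  motion="0 -0.03 0 0 0 0; 0 -0.075 0 0 0 0; 0 -0.12 0 0 0 0; 0.04 -0.15 -0.02 0 0 0; 0.085 -0.15 -0.03 0 0 0",
)

```text
time: 8.35
tool_pos: [484.3, 116.7, 241.6]
eef_rot: [0.54, -0.535, 0.457, -0.462]
force: [1.1, -1.2, -0.1]
gripper_width: 85.4
```

```bash
python3 - <<'E'
from h import *
np.set_printoptions(precision=2,suppress=True)
p,r,o=pose();print(o['time'],p,o['joint_positions'])
save('wrist','w4');cp=env.camera_params('wrist')
for n in ('cup_teal','cup_white','cup_coral','bin_lip','bin_hinge'):
  for d in env.search_frame('wrist',n)[:3]:print(n,d['p'],np.array(d['xyz']))
im=env.capture('scene');u=proj('scene',[494,205,60])[0].astype(int);
b=np.zeros((420,800,3),np.uint8);b[:,:560]=cv2.imread('pics/w4.png');b[:400,560:]=cv2.resize(im[u[1]-50:u[1]+50,u[0]-30:u[0]+30,::-1],None,fx=4,fy=4,interpolation=2);cv2.imwrite('pics/c4.png',b)
E
```

```text
8.35 [484.3  116.73 241.58] [0.06 0.04 1.74 0.   1.35 1.48]
cup_teal 0.62 [489.  213.3  71.8]
cup_white 0.94 [511.8 170.2  61.4]
cup_coral 0.7 [379.3 113.4  49.9]
cup_coral 0.64 [643.5 -22.9  66.2]
bin_lip 0.93 [618.4  13.2  69.4]
bin_hinge 0.6 [619.8  13.9  68.1]
bin_hinge 0.55 [510.4 173.2  62.9]
```

View pics/c4.png

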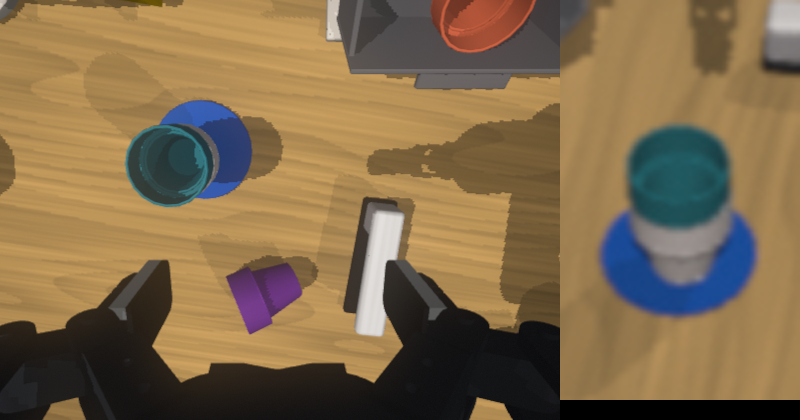

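Wrist and scene views: teal is nested on white, collar level, at wrist px (170,165). Coral is in the bin at (483,15). Now to the bin, tilted 0.61 rad along the cup's axis.

Emit:
apply_moves(
  motion="0.03 0.01 0.014 0.12 0 0; 0.06 0.02 0.028 0.24 0 0; 0.09 0.03 0.042 0.37 0 0; 0.12 0.04 0.056 0.49 0 0; 0.147 0.051 0.07 0.61 0 0",
)

```text
time: 9.2
tool_pos: [572.5, -15.6, 186.1]
eef_rot: [0.673, -0.353, 0.303, -0.575]
force: [0.8, 1.0, -1.2]
gripper_width: 85.5
```

```bash
python3 - <<'E'
from h import *
np.set_printoptions(precision=3,suppress=True)
p,r,o=pose();print(o['time'],p,o['joint_positions'],r.as_matrix())
save('wrist','w5')
for n in ('cup_coral','bin_lip','bin_hinge'):
  for d in env.search_frame('wrist',n)[:3]:print(n,d['p'],np.array(d['xyz']))
E
```

```text
9.2 [572.515 -15.596 186.052] [-0.317 -0.019  2.048  0.465  0.615  0.783] [[ 0.155  0.56   0.814]
 [-0.988  0.089  0.127]
 [-0.001 -0.824  0.567]]
cup_coral 0.94 [658.9  -6.1  66.8]
bin_lip 0.76 [645.8   7.4  53.5]
bin_hinge 0.98 [646.8   7.1  55.8]
```

View pics/w5.png

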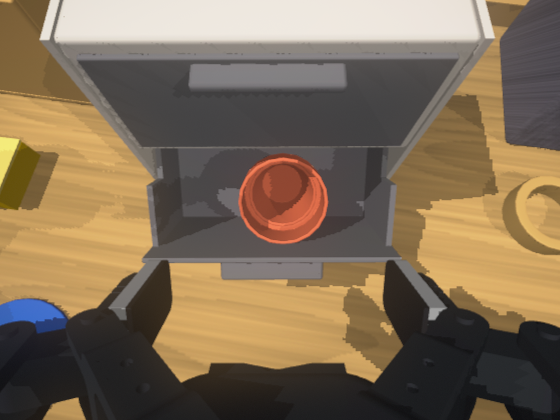

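```bash
python3 - <<'E'
from h import *
np.set_printoptions(precision=3,suppress=True)
cp=env.camera_params('wrist');im=cv2.imread('pics/w5.png')
m=cv2.inRange(cv2.cvtColor(im,cv2.COLOR_BGR2HSV),(0,120,60),(10,255,255));m[:,:220]=0;m[:,350:]=0;m[270:]=0;m[:130]=0
m=cv2.morphologyEx(m,3,np.ones((5,5)));c=max(cv2.findContours(m,0,1)[0],key=cv2.contourArea);mm=np.zeros_like(m);cv2.drawContours(mm,[c],-1,1,-1);print(cv2.boundingRect(c))
ps=np.radians(8.7);a=np.array([-.574*np.cos(ps),-.574*np.sin(ps),.819])
f0=[680,-2,36]
f,e=fitcup('wrist',cp,mm,f0,a,(0,1,2));print('foot',f,e,'mouth',f+66*a)
# panel inner-top-edge
T=[ray('wrist',uv,z,cp) for uv,z in(((145,258),89.5),((402,261),89.5))];mid=(T[0]+T[1])/2
print(T,np.linalg.norm(T[0]-T[1]),'mid',mid,'origin est',mid+58*np.array([np.cos(ps),np.sin(ps),0]),'yaw',np.degrees(np.arctan2(-(T[0]-T[1])[0],(T[0]-T[1])[1])))
O=mid+58*np.array([np.cos(ps),np.sin(ps),0])
bx=np.array([.819*np.cos(ps),.819*np.sin(ps),.574]);h=O.copy();h[2]=14
print('foot in bin axes x,z',(f-h)@bx,(f-h)@a,'y',(f-h)@[-np.sin(ps),np.cos(ps),0])
p,r,o=pose();print('mouth in tool',r.inv().apply(f+66*a-p),'foot in tool',r.inv().apply(f-p))
E
```

```text
(238, 153, 90, 91)
foot [678.417  -1.309  31.243] 0.014194681186868686 mouth [640.969  -7.039  85.297]
[array([586.347,  78.543,  89.5  ]), array([610.691, -92.122,  89.5  ])] 172.3932945898739 mid [598.519  -6.789  89.5  ] origin est [655.852   1.984  89.5  ] yaw 8.118129999972325
foot in bin axes x,z 27.758358838143568 1.604325573068883 y -6.6679133077931425
mouth in tool [  3.643 121.819   2.185] foot in tool [  3.998 187.817   3.264]
```

Wrist view: coral mouth centred (283,199), clear of the tier above; fit residual is 1.4%. Moving in along the axis.

Emit:
apply_moves(
  motion="0.004 0.02 0.004 0 0 0; 0.004 0.05 0.004 0 0 0; 0.004 0.08 0.004 0 0 0; 0.004 0.1 0.004 0 0 0; 0.004 0.112 0.004 0 0 0",
)

```text
time: 9.9
tool_pos: [639.4, -6.2, 95.2]
eef_rot: [0.673, -0.355, 0.304, -0.573]
force: [-0.5, 0.1, -0.0]
gripper_width: 85.3
```

Emit:
apply_moves(
  motion="0 0.008 0 0 0 0; 0 0.015 0 0 0 0; 0 0.02 0 0 0 0; 0 0.02 0 0 0 0",
)

```text
time: 10.3
tool_pos: [649.6, -6.7, 79.5]
eef_rot: [0.672, -0.354, 0.304, -0.574]
force: [-0.1, 0.7, 0.2]
gripper_width: 85.3
```

Emit:
apply_moves(
  motion="0 0 0 0 0 0; 0 0 0 0 0 0; 0 0 0 0 0 0; 0 0 0 0 0 0; 0 0 0 0 0 0",
  fingers=-1,
  grip_force=25,
)

```text
time: 10.8
tool_pos: [649.6, -7.3, 80.3]
eef_rot: [0.672, -0.354, 0.304, -0.575]
force: [-3.7, 0.7, 5.0]
gripper_width: 64.5
```

Emit:
apply_moves(
  motion="0 -0.02 0 0 0 0; 0 -0.05 0 0 0 0; 0 -0.09 0 0 0 0; 0 -0.13 0 0 0 0; 0 -0.16 0 0 0 0",
)

```text
time: 11.3
tool_pos: [559.1, -21.7, 212.8]
eef_rot: [0.672, -0.354, 0.304, -0.575]
force: [0.5, -0.4, -0.9]
gripper_width: 63.9
```

```bash
python3 - <<'E'
from h import *
np.set_printoptions(precision=3,suppress=True)
p,r,o=pose();print(o['time'],p,o['gripper_width'],o['force'])
R0=R.from_matrix(np.array([[.153,0,.988],[-.988,0,.153],[0,-1,0]]))
print(delta([480,110,215],R0))
E
```

```text
11.3 [559.078 -21.678 212.777] 63.86459844238189 [ 0.485 -0.409 -0.893]
(array([-0.142, -0.034, -0.047]), array([-0.599,  0.001, -0.002]))
```

Emit:
apply_moves(
  motion="-0.028 -0.008 -0.009 -0.12 0 0; -0.056 -0.016 -0.019 -0.24 0 0; -0.085 -0.022 -0.028 -0.36 0 0; -0.114 -0.028 -0.038 -0.48 0 0; -0.142 -0.034 -0.047 -0.6 0 0",
)

```text
time: 11.8
tool_pos: [480.2, 110.7, 214.0]
eef_rot: [-0.536, 0.538, -0.461, 0.458]
force: [1.1, 0.1, -1.6]
gripper_width: 63.9
```

```bash
python3 - <<'E'
from h import *
np.set_printoptions(precision=4,suppress=True)
for i in range(3):
  p,r,o=pose();print(o['time'],p,r.as_matrix()[:,1]);save('wrist','w6')
cp=env.camera_params('wrist');im=cv2.imread('pics/w6.png');p,r,_=pose()
hsv=cv2.cvtColor(im,cv2.COLOR_BGR2HSV)
# teal stack fit
def blob(lo,hi,win):
    m=cv2.inRange(hsv,lo,hi);m=((cv2.morphologyEx(m,3,np.ones((7,7)))>0)&win).astype(np.uint8)
    c=max(cv2.findContours(m,0,1)[0],key=cv2.contourArea);q=np.zeros_like(m);cv2.drawContours(q,[c],-1,1,-1);print(cv2.boundingRect(c));return q
win=np.zeros((420,560),bool);win[80:260,30:250]=1
t=blob((80,60,25),(105,255,255),win)
# collar only model
f0=np.array([494.,205.,31])
def col(d):
    P=np.vstack([circ(f0+[d[0],d[1],h],(0,0,1),32) for h in(40,66)]);S=4;M=np.zeros((1680,2240),np.uint8)
    cv2.fillConvexPoly(M,cv2.convexHull((proj('wrist',P,cp)*S+2).astype(np.int32)),1);return np.abs(cv2.resize(M.astype(np.float32),(560,420),interpolation=3)-t).sum()
s=minimize(col,[0,0],method='Nelder-Mead',options=dict(initial_simplex=[[0,0],[6,0],[0,6]],xatol=.1,fatol=.5));print('stack',f0[:2]+s.x,s.fun/t.sum())
win[:]=0;win[195:340,180:375]=1
q=blob((0,120,50),(10,255,255),win)
g0=p+np.array([-4,0,-57.]);cost=lambda d:(np.abs(cupmask('wrist',cp,g0+d)-q)*win).sum()
s=minimize(cost,[0,0,0],method='Nelder-Mead',options=dict(initial_simplex=np.vstack([np.zeros(3),6*np.eye(3)]),xatol=.1,fatol=.5));f=g0+s.x;print('coral',f,s.fun/q.sum(),'tool',r.inv().apply(f-p))
E
```

```text
11.8 [480.2416 110.7456 213.9715] [-0.0051  0.0002 -1.    ]
11.85 [480.3734 114.4611 213.6519] [-0.0091  0.0038 -1.    ]
11.9 [481.38   112.6209 213.1844] [-0.0034  0.0026 -1.    ]
(103, 118, 99, 92)
stack [496.2981 203.2215] 0.04425595652779713
(188, 202, 179, 138)
coral [479.7919 111.522  157.9111] 0.009875370994516826 tool [-0.4717 54.9567 -1.3313]
```

View pics/w6.png

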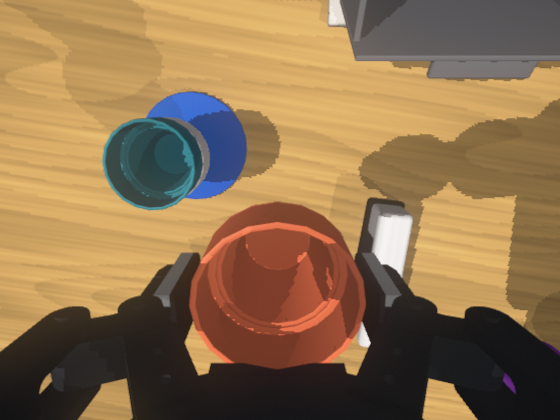

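Wrist view: coral held upright, pads on its collar; teal/white stack mouth at about (152,164). Moving over the stack.

Emit:
apply_moves(
  motion="-0.04 0 0.014 0 0 0; -0.075 0.01 0.026 0 0 0; -0.088 0.03 0.03 0 0 0; -0.088 0.045 0.03 0 0 0; -0.088 0.045 0.03 0 0 0",
)

```text
time: 12.45
tool_pos: [494.7, 200.4, 165.5]
eef_rot: [-0.536, 0.539, -0.462, 0.458]
force: [-0.4, -0.0, -1.2]
gripper_width: 63.9
```

```bash
python3 - <<'E'
from h import *
np.set_printoptions(precision=2,suppress=True)
P=[]
for i in range(3):
  p,r,o=pose();P.append(p);save('scene','s7',None)
print(np.mean(P,0),P,r.as_matrix()[:,1])
env.capture('wrist');cv2.imwrite('pics/w7.png',env.capture('wrist')[:,:,::-1])
u=proj('scene',[494,205,90])[0].astype(int);a=cv2.imread('pics/s7.png')
b=np.zeros((480,800,3),np.uint8);b[:,:400]=cv2.resize(a[u[1]-60:u[1]+60,u[0]-50:u[0]+50],None,fx=4,fy=4,interpolation=2);b[:300,400:]=cv2.resize(cv2.imread('pics/w7.png'),(400,300));cv2.imwrite('pics/c7.png',b)
E
```

```text
[495.7  200.42 166.93] [array([494.67, 200.35, 165.49]), array([495.71, 200.38, 167.01]), array([496.71, 200.52, 168.3 ])] [-0.  0. -1.]
```

View pics/c7.png

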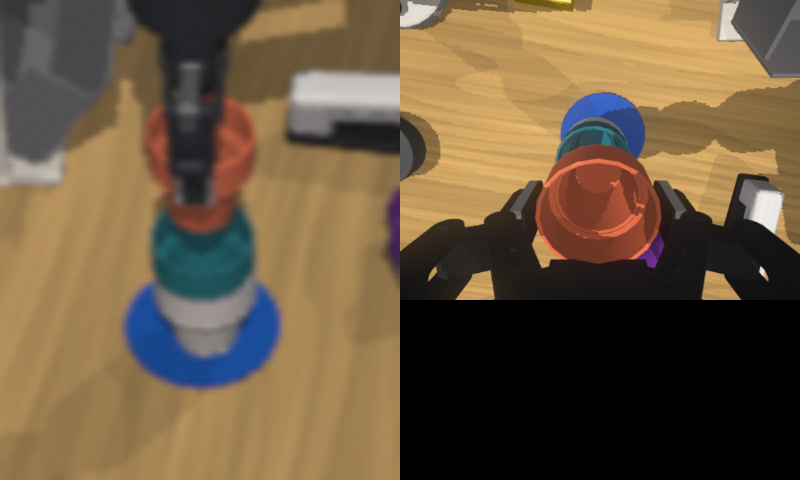

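```bash
python3 - <<'E'
from h import *
im=cv2.imread('pics/w7.png');h=cv2.cvtColor(im,cv2.COLOR_BGR2HSV)
t=cv2.inRange(h,(80,60,25),(105,255,255));t[:,:200]=0;t[:,340:]=0;o=cv2.inRange(h,(0,120,50),(10,255,255))
for y in range(170,206,5):
    x=np.nonzero(t[y])[0];print(y,x.min() if len(x) else 0,x.max() if len(x) else 0)
cp=env.camera_params('wrist')
# predicted silhouette columns of teal collar for stack centre candidates
for c in([495,204],[497,203],[495,201],[499,204]):
    P=np.vstack([circ([c[0],c[1],z],(0,0,1),32) for z in(71,97)]);q=proj('wrist',P,cp);k=cv2.convexHull(q.astype(np.float32))[:,0];M=np.zeros((420,560),np.uint8);cv2.fillConvexPoly(M,k.round().astype(int),1)
    print(c,[(y,np.nonzero(M[y])[0][[0,-1]].tolist()) for y in(185,195) if M[y].any()],np.nonzero(M.any(1))[0][0])
E
```

```text
170 262 279
175 247 294
180 241 302
185 235 307
190 232 311
195 228 314
200 226 317
205 223 319
[495, 204] [(185, [238, 309]), (195, [230, 316])] 170
[497, 203] [(185, [236, 313]), (195, [230, 319])] 167
[495, 201] [(185, [242, 312]), (195, [235, 320])] 171
[499, 204] [(185, [233, 315]), (195, [227, 320])] 164
```

Stack sits at (494.7, 205), so coral needs about 4 mm more in +y. Correcting that, then descending.

Emit:
apply_moves(
  motion="-0.004 0 0.001 0 0 0; -0.004 0.015 0.001 0 0 0; -0.004 0.03 0.001 0 0 0; -0.004 0.042 0.001 0 0 0; -0.004 0.046 0.001 0 0 0",
)

```text
time: 13.2
tool_pos: [496.5, 205.6, 121.5]
eef_rot: [-0.537, 0.538, -0.461, 0.458]
force: [0.8, 0.7, -1.7]
gripper_width: 63.8
```

Emit:
apply_moves(
  motion="0 0.001 0 0 0 0; 0 0.002 0 0 0 0; 0 0.003 0 0 0 0; 0 0.004 0 0 0 0; 0 0.004 0 0 0 0",
)

```text
time: 13.7
tool_pos: [497.4, 205.8, 118.9]
eef_rot: [0.537, -0.537, 0.461, -0.459]
force: [0.1, -0.7, -1.1]
gripper_width: 64.3
```

Emit:
apply_moves(
  motion="0 0.001 0 0 0 0; 0 0.002 0 0 0 0; 0 0.003 0 0 0 0; 0 0.004 0 0 0 0; 0 0.004 0 0 0 0",
)

```text
time: 14.2
tool_pos: [497.1, 205.7, 114.4]
eef_rot: [-0.537, 0.537, -0.461, 0.459]
force: [-0.1, -0.9, -1.3]
gripper_width: 64.3
```

Emit:
apply_moves(
  motion="0 0.001 0 0 0 0; 0 0.002 0 0 0 0; 0 0.002 0 0 0 0",
)

```text
time: 14.5
tool_pos: [497.1, 205.7, 112.5]
eef_rot: [-0.537, 0.537, -0.461, 0.459]
force: [-0.3, -0.3, -0.1]
gripper_width: 64.0
```

Emit:
apply_moves(
  motion="0 0.001 0 0 0 0; 0 0.002 0 0 0 0; 0 0.002 0 0 0 0",
)

```text
time: 14.8
tool_pos: [497.4, 205.7, 111.2]
eef_rot: [0.537, -0.537, 0.461, -0.459]
force: [-2.3, -0.6, 3.7]
gripper_width: 63.9
```

Emit:
apply_moves(
  motion="0 0 0 0 0 0; 0 0 0 0 0 0; 0 0 0 0 0 0; 0 0 0 0 0 0",
  fingers=1,
)

```text
time: 15.2
tool_pos: [497.3, 205.8, 110.6]
eef_rot: [0.537, -0.537, 0.461, -0.459]
force: [0.3, -0.4, 0.7]
gripper_width: 85.2
```

Emit:
apply_moves(
  motion="0 -0.03 0 0 0 0; 0 -0.07 0 0 0 0; 0 -0.1 0 0 0 0; 0.04 -0.12 -0.01 0 0 0; 0.085 -0.12 -0.02 0 0 0",
)

```text
time: 15.7
tool_pos: [493.3, 118.9, 234.8]
eef_rot: [0.54, -0.536, 0.457, -0.46]
force: [0.8, -0.4, 0.4]
gripper_width: 85.3
```

```bash
python3 - <<'E'
from h import *
np.set_printoptions(precision=2,suppress=True)
p,r,o=pose();print(o['time'],p)
im=env.capture('scene');u=proj('scene',[494,205,60])[0].astype(int)
cv2.imwrite('pics/c8.png',cv2.resize(im[u[1]-60:u[1]+60,u[0]-60:u[0]+60,::-1],None,fx=5,fy=5,interpolation=2))
# push pose: tool pitched 60deg from down, tower yaw 8.6
ps=np.radians(8.6);t=np.array([np.cos(ps),np.sin(ps),0]);k=np.radians(60)
y=np.sin(k)*t+[0,0,-np.cos(k)];x=np.array([np.sin(ps),-np.cos(ps),0]);z=np.cross(x,y);Rt=R.from_matrix(np.c_[x,y,z])
O=np.array([655.9,0,0])
for tip in (-100,-66,-18):
  zt={-100:75,-66:77,-18:104}[tip]
  tcp=O+t*tip+[0,0,zt]-17*y; print(tip,tcp,delta(tcp,Rt))
E
```

```text
15.7 [493.33 118.89 234.8 ]
-100 [542.47 -17.16  83.5 ] (array([0.13, 0.15, 0.03]), array([1.05, 0.  , 0.  ]))
-66 [576.09 -12.07  85.5 ] (array([0.13, 0.15, 0.06]), array([1.05, 0.  , 0.  ]))
-18 [623.55  -4.89 112.5 ] (array([0.13, 0.12, 0.11]), array([1.05, 0.  , 0.  ]))
```

View pics/c8.png

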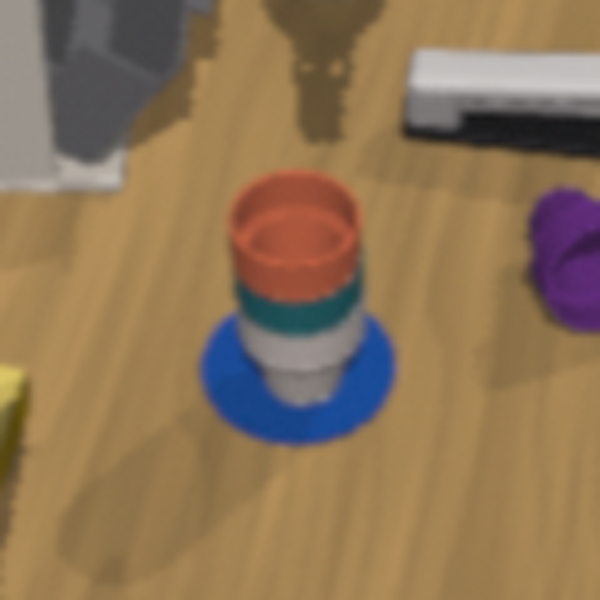

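Scene crop: coral, teal and white are stacked upright on the coaster. Next: the pre-push pose with fingers shut, to push on the panel beside the lip. I'll also check the stack geometry numerically.

```bash
python3 - <<'E'
from h import *
np.set_printoptions(precision=3,suppress=True)
ps=np.radians(8.6);t=np.array([np.cos(ps),np.sin(ps),0]);k=np.radians(60)
y=np.sin(k)*t+[0,0,-np.cos(k)];x=np.array([np.sin(ps),-np.cos(ps),0]);z=np.cross(x,y);Rt=R.from_matrix(np.c_[x,y,z])
O=np.array([655.9,2,0])-55*np.array([-np.sin(ps),np.cos(ps),0])
tcp=lambda a,b:O+t*a+[0,0,b]-17*y
print('hi',delta(tcp(-110,130),Rt)); P0=tcp(-110,130)
print('pre rel hi',Rt.inv().apply(tcp(-85,73)-P0)/1000)
pre=tcp(-85,73)
for th in(.61,.45,.3,.15,0,-.05): 
  a=-75*np.sin(th)-4*np.cos(th);b=14+75*np.cos(th)-4*np.sin(th);print(th,round(a),round(b),Rt.inv().apply(tcp(a,b)-pre)/1000)
# stack check in scene: expected front pixel rows along the stack
im=env.capture('scene');cp=env.camera_params('scene');h=cv2.cvtColor(im[:,:,::-1].copy(),cv2.COLOR_BGR2HSV)
o=cv2.inRange(h,(0,110,50),(12,255,255));tl=cv2.inRange(h,(78,50,20),(105,255,255))
u=proj('scene',[494.7,205,60],cp)[0].astype(int)
for n,m in(('coral',o),('teal',tl)):
  w=np.zeros_like(m);w[u[1]-40:u[1]+40,u[0]-20:u[0]+20]=1;ys,xs=np.nonzero((m>0)&(w>0));print(n,xs.min(),xs.max(),ys.min(),ys.max())
for zz in(45,71,97,123):
  q=proj('scene',circ([494.7,205,zz],(0,0,1),32),cp);print(zz,q.min(0),q.max(0))
E
```

```text
hi (array([0.188, 0.095, 0.02 ]), array([1.045, 0.005, 0.003]))
pre rel hi [-0.     0.05  -0.037]
0.61 -46 73 [-0.     0.033  0.02 ]
0.45 -36 80 [0.    0.039 0.03 ]
0.3 -26 84 [-0.     0.045  0.039]
0.15 -15 88 [-0.     0.053  0.048]
0 -4 89 [-0.     0.062  0.054]
-0.05 0 89 [-0.     0.065  0.056]
coral 255 281 253 278
teal 257 280 275 285
45 [255.97  274.248] [281.742 293.807]
71 [255.61  267.172] [281.728 286.722]
97 [255.24  259.908] [281.714 279.44 ]
123 [254.86  252.446] [281.7   271.953]
```

Emit:
apply_moves(
  motion="0.035 0 0 0.14 0 0; 0.07 0 0 0.28 0 0; 0.11 0 0 0.42 0 0; 0.15 0 0 0.56 0 0; 0.188 0 0 0.7 0 0",
  fingers=-1,
)

```text
time: 16.3
tool_pos: [517.4, -50.0, 229.2]
eef_rot: [0.682, -0.34, 0.295, -0.576]
force: [0.6, 1.2, -0.1]
gripper_width: 12.6
```

Emit:
apply_moves(
  motion="0 0.02 -0.01 0.1 0 0; 0 0.045 -0.025 0.2 0 0; 0 0.07 -0.038 0.3 0 0; 0 0.086 -0.046 0.345 0 0; 0 0.086 -0.046 0.345 0 0",
)

```text
time: 16.8
tool_pos: [532.1, -38.6, 144.5]
eef_rot: [0.736, -0.227, 0.206, -0.604]
force: [-0.4, 1.4, 0.6]
gripper_width: 0.1
```

```bash
python3 - <<'E'
from h import *
np.set_printoptions(precision=3,suppress=True)
ps=np.radians(8.6);t=np.array([np.cos(ps),np.sin(ps),0]);k=np.radians(60)
y=np.sin(k)*t+[0,0,-np.cos(k)];x=np.array([np.sin(ps),-np.cos(ps),0]);z=np.cross(x,y);Rt=R.from_matrix(np.c_[x,y,z])
O=np.array([655.9,2,0])-55*np.array([-np.sin(ps),np.cos(ps),0])
p,r,o=pose();print(o['time'],p,o['gripper_width'],o['force'],o['joint_positions'])
print(delta(O+t*-85+[0,0,73]-17*y,Rt))
E
```

```text
16.8 [532.105 -38.599 144.511] 0.1452380118213295 [-0.448  1.417  0.642] [-0.576  0.015  2.338  1.557  0.611 -0.475]
(array([ 0.036,  0.059, -0.034]), array([ 0.099, -0.004, -0.046]))
```

```bash
cat > q.py <<'E'
from h import *
np.set_printoptions(precision=3,suppress=True)
ps=np.radians(8.6);t=np.array([np.cos(ps),np.sin(ps),0])
O=np.array([655.9,2,0])-55*np.array([-np.sin(ps),np.cos(ps),0])
ms=[pose() for _ in range(4)];p=np.mean([m[0] for m in ms],0);r=ms[-1][1];o=ms[-1][2]
tip=p+17*r.as_matrix()[:,1]-O;print(o['time'],p,o['joint_positions'],o['force'],'tip tower',tip@t,tip@[-np.sin(ps),np.cos(ps),0],tip[2],'y',r.as_matrix()[:,1])
for a,b in((-85,73),(-46,73),(-36,80),(-26,84),(-15,88),(-4,89),(0,89)):
    print(a,b,r.inv().apply(O+t*a+[0,0,b]-O-tip)/1000)
E
python3 q.py
```

```text
16.8 [532.105 -38.599 144.511] [-0.576  0.015  2.338  1.557  0.611 -0.475] [-0.448  1.417  0.642] tip tower -114.68327763375434 34.154861200359086 134.60202574701427 y [ 0.795  0.167 -0.583]
-85 73 [ 0.037  0.058 -0.033]
-46 73 [ 0.038  0.09  -0.01 ]
-36 80 [0.039 0.094 0.002]
-26 84 [0.039 0.1   0.011]
-15 88 [0.039 0.106 0.02 ]
-4 89 [0.039 0.115 0.028]
0 89 [0.04  0.118 0.03 ]
```

Emit:
apply_moves(
  motion="0.02 0.01 -0.008 0 0 0; 0.037 0.025 -0.018 0 0 0; 0.037 0.045 -0.028 0 0 0; 0.037 0.058 -0.033 0 0 0; 0.037 0.058 -0.033 0 0 0",
)

```text
time: 17.3
tool_pos: [565.7, -67.3, 81.4]
eef_rot: [0.736, -0.228, 0.208, -0.603]
force: [0.4, 0.0, 0.3]
gripper_width: 0.0
```

```bash
python3 q.py
```

```text
17.3 [565.673 -67.29   81.371] [-0.594  0.285  2.243  1.776  0.638 -0.762] [0.361 0.017 0.268] tip tower -85.83191005060523 0.8143512647318174 71.39850734317456 y [ 0.792  0.169 -0.587]
-85 73 [ 0.001 -0.     0.002]
-46 73 [0.002 0.031 0.025]
-36 80 [0.002 0.035 0.036]
-26 84 [0.003 0.041 0.045]
-15 88 [0.003 0.047 0.055]
-4 89 [0.003 0.056 0.062]
0 89 [0.004 0.059 0.065]
```

Emit:
apply_moves(
  motion="0.001 0.015 0.012 0 0 0; 0.002 0.031 0.025 0 0 0; 0.002 0.033 0.031 0 0 0; 0.002 0.035 0.036 0 0 0; 0.003 0.038 0.04 0 0 0",
)

```text
time: 17.8
tool_pos: [619.3, -60.5, 93.9]
eef_rot: [0.736, -0.228, 0.206, -0.603]
force: [-1.7, 1.4, -0.2]
gripper_width: 0.1
```

Emit:
apply_moves(
  motion="0 0.003 0.005 0 0 0; 0 0.006 0.01 0 0 0; 0 0.009 0.015 0 0 0; 0 0.013 0.018 0 0 0; 0 0.016 0.021 0 0 0",
)

```text
time: 18.3
tool_pos: [642.4, -57.4, 100.6]
eef_rot: [0.735, -0.228, 0.207, -0.604]
force: [-65.7, -14.3, 40.8]
gripper_width: -0.2
```

```bash
python3 q.py
```

```text
18.3 [642.373 -57.361 100.638] [-0.465  0.335  2.082  1.741  0.536 -0.597] [-65.696 -14.323  40.788] tip tower -8.501156674325669 -0.9080460357633305 90.66984351090629 y [ 0.793  0.165 -0.586]
-85 73 [-0.003 -0.051 -0.059]
-46 73 [-0.002 -0.02  -0.036]
-36 80 [-0.002 -0.016 -0.025]
-26 84 [-0.001 -0.01  -0.016]
-15 88 [-0.001 -0.004 -0.006]
-4 89 [-0.001  0.005  0.001]
0 89 [-0.001  0.008  0.004]
```

The bin is at its stop, with contact force high. Backing straight off.

Emit:
apply_moves(
  motion="0 -0.008 -0.006 0 0 0; 0 -0.02 -0.015 0 0 0; 0 -0.045 -0.02 0 0 0; 0 -0.08 -0.02 0 0 0; 0 -0.12 -0.02 0 0 0",
)

```text
time: 18.8
tool_pos: [537.5, -78.5, 155.6]
eef_rot: [0.736, -0.228, 0.207, -0.603]
force: [1.5, -0.6, -0.2]
gripper_width: -0.1
```

```bash
python3 - <<'E'
from h import *
np.set_printoptions(precision=2,suppress=True)
p,r,o=pose();print(o['time'],p,o['force'])
w=env.capture('wrist');s=env.capture('scene');t=env.capture('top')
b=np.zeros((580,800,3),np.uint8);b[:300,:400]=cv2.resize(w,(400,300))[:,:,::-1];b[:280,400:]=cv2.resize(s[120:400,130:430],(400,373))[:280,:,::-1]
b[300:580,:400]=cv2.resize(t[140:210,230:330],(400,280),interpolation=2)[:,:,::-1];b[300:580,400:]=cv2.resize(t[130:300,120:430],(400,219)).repeat(1,0)[:,:,::-1] if 0 else cv2.copyMakeBorder(cv2.resize(t[130:300,120:430],(400,219)),0,61,0,0,0)[:,:,::-1]
cv2.imwrite('pics/c9.png',b)
E
```

```text
18.8 [537.46 -78.52 155.58] [ 1.46 -0.59 -0.24]
```

View pics/c9.png

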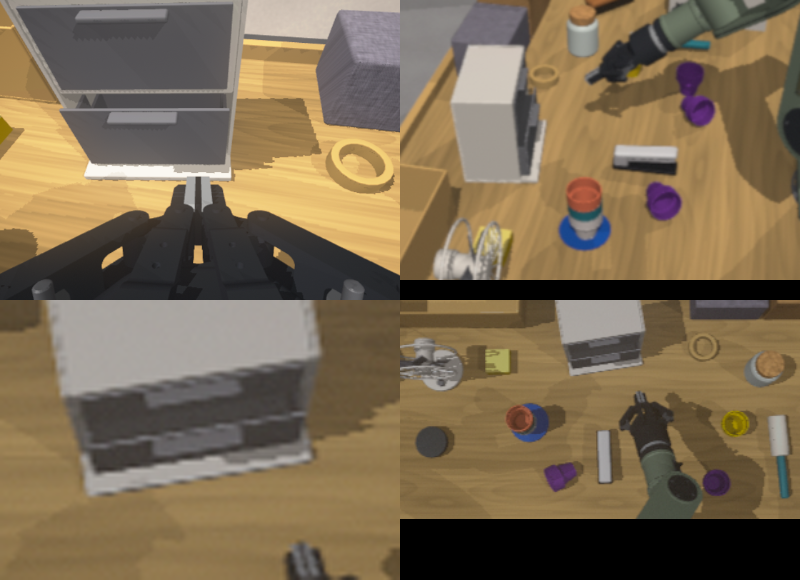

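```bash
python3 - <<'E'
from h import *
np.set_printoptions(precision=1,suppress=True)
ps=np.radians(8.6);t=np.array([np.cos(ps),np.sin(ps),0]);n=np.array([-np.sin(ps),np.cos(ps),0]);O=np.array([655.9,2,0])
cp=env.camera_params('wrist');w=env.capture('wrist');cv2.imwrite('pics/w10.png',w[:,:,::-1])
print('tier bottom edge',proj('wrist',[O+15*t+s*87*n+[0,0,113] for s in(1,-1)],cp).tolist())
for th in(0,.05,.1,.2):
    P=lambda y,z,x=0:O+n*y+t*(x*np.cos(th)-z*np.sin(th))+[0,0,14+z*np.cos(th)+x*np.sin(th)]
    print(th,'top corners',*proj('wrist',[P(87,95,-4),P(-87,95,-4)],cp),'lip',*proj('wrist',[P(35,93,-18),P(-35,93,-18),P(35,87,-18)],cp),'bottom',*proj('wrist',[P(87,0,-4),P(-87,0,-4)],cp))
cv2.imwrite('pics/c10.png',cv2.resize(w[90:270,60:360,::-1],None,fx=2.6,fy=2.6,interpolation=2))
E
```

```text
tier bottom edge [[87.4692556356726, 136.04332401960207], [317.68485670678916, 136.77816833537622]]
0 top corners [ 80.3 157.3] [318.3 158.6] lip [145.8 173.4] [244.2 174.2] [148.4 179.3] bottom [126.1 231.3] [311.6 234. ]
0.05 top corners [ 78.  162.1] [318.5 163.6] lip [144.5 179.2] [243.8 180. ] [147.2 184.6] bottom [126.2 231.5] [311.6 234.1]
0.1 top corners [ 75.8 167.3] [318.8 168.9] lip [143.2 185.2] [243.3 186.1] [146.1 190.3] bottom [126.3 231.6] [311.6 234.2]
0.2 top corners [ 71.8 178.5] [319.1 180.5] lip [141.2 198. ] [242.5 199. ] [144.3 202.1] bottom [126.4 231.7] [311.6 234.4]
```

View pics/c10.png

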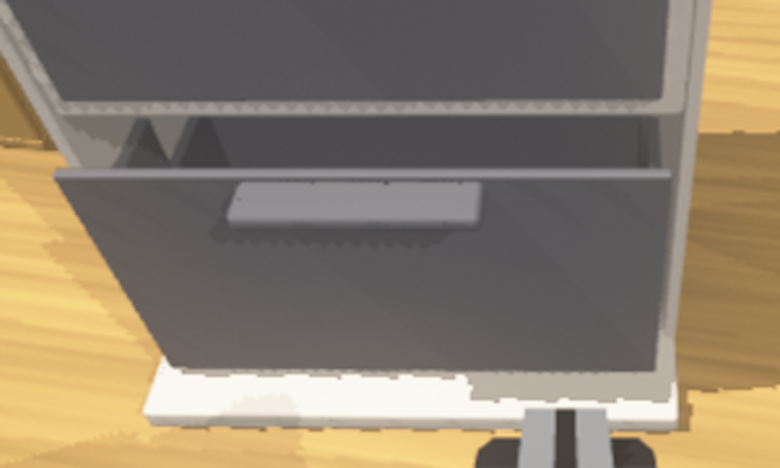

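Last wrist crop: the panel's top corners lie at (81,158.5) and (318,158). A shut bin predicts (80,157) and (318,159), and 0.05 rad open would put them at about row 163. So the bin is shut. The stack stands, the robot is clear, and the bystanders look unmoved. Handing in.

```bash
python3 -c "
from station import env
print(env.get_obs()['time'],env.sign_off())"
```

```text
the job is handed in; nothing more can be done
19.0 None
```

The teal cup and then the coral cup are nested in the white cup on the blue coaster, and the emptied bin is pushed shut. I handed the job in at 19 s with the gripper clear of everything.

- **Stack:** in the scene image the coral and teal collars sit within about 1.5 px of where a fully nested stack should show.
- **Bin:** the panel's top corners match the shut position to about 1 px; 0.05 rad open would put them about 5 px lower. The gap to the upper tier looked about 3 px wider than my model, which disagrees slightly; I put that down to the tier's edge, but I did not check it separately.
- **Push force:** the shutting push ended at about 79 N at the wrist when the bin met its stop. That is under the 120 N wrist limit. The shut fingertips made the contact; I did not see the gripper's body touch anything.
- **Other things:** the bystanders and look-alikes showed no movement in the last views. I compared them by eye only, and the arm hid part of the deck in the top view.

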